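# Lock the jar caddy's gate with its drop pin

## Task

Swing the front gate of the jar caddy shut so that the eye on its end lines up between the caddy's two eyes. Then take the longer of the two drop pins out of the wooden rest and drop it down through all three eyes until its collar sits on the top one, and let go. Leave the shorter pin in the rest, and do not shift or upset the tin or the loose spice jar standing between the sink and the caddy.

Things in the scene. Friction and masses are not known exactly. Their poses are not given: they have to be found in the camera images.
- gate (a joint): Hinge of the caddy's gate, rad: 0 = shut against its stop (the gate's eye exactly in line with the caddy's two eyes), larger = swung out towards the caddy's front (-x of the caddy). Starts 0.25 to 0.45. Light friction (under 2 N at the bar's end); stays where it is left, no spring.
- gate_hinge (a point): Point on the gate's upright hinge axis, 69 mm above the worktop, at the caddy's left front corner; axes are the caddy's. The gate is a wooden bar 10 mm thick, 22 mm tall (58 to 80 mm above the worktop), reaching 200 mm from the hinge, nothing in front of it; its steel eye is centred 230 mm from the hinge. Shut, it runs along -y. It can be pushed shut on its front face.
- gate_eye (a point): Centre of the hole in the gate's end eye, on its upper face, 73 mm above the worktop: a steel plate 52 x 52 x 8 mm with a round 30 mm hole. Its y axis points to the hinge.
- upper_eye (a point): Mouth centre of the caddy's upper fixed eye, on its upper face, 93 mm above the worktop; axes are the caddy's. Two equal steel plates, 56 x 56 x 8 mm with round 30 mm holes on one upright line, beside the caddy's right front corner: upper one 85 to 93 mm, lower one 45 to 53 mm above the worktop; the gate's eye swings in between (65 to 73 mm).
- caddy: The jar caddy: fixed light-wood rack 170 mm deep, 230 mm wide, 106 mm tall, with two jars in it up to 110 mm above the worktop. Origin under its middle; x from its front (the gate side, facing the robot) to its back, y from right to left seen from the robot, z up.
- long_pin_centre (a point): Mid-height of the longer pin, the one to use: 119 mm long, upright, z up. From below: steel shank 10 mm thick, 75 mm long, rounded foot; steel collar 52 mm across, 8 mm thick; wooden grip 24 mm across, 36 mm tall, its middle 41.5 mm above this point. The foot is 59.5 mm below this point, at the start 10 mm above the worktop, standing loosely 20 mm deep in the rest. About 0.08 kg.
- pin_rest: Fixed wooden block 170 x 56 x 30 mm with two 13 mm square sockets 110 mm apart along its x, in which the two pins stand; which is in which varies. Origin under its middle.
- short_pin_centre (a point): Mid-height of the shorter drop pin, to be left in the rest: same form, but the shank is 40 mm and the whole 84 mm long; it stands 35 mm lower.
- tin: Bystander: low round food tin, 75 mm across and 58 mm tall; origin at its underside.
- spice_jar: Bystander: small round spice jar with a dark cap, 41 mm across and 105 mm tall, standing alone beside the sink; origin at its underside.

How it is judged:
By the outcome, as a careful person would: the job done as asked, in the order asked, and still so for the second after the job is handed in, with the robot touching nothing.
It also fails if it takes over 54 s, if anything falls off the work surface, if the arm or the gripper's body presses on something with over 40 N, if the wrist force passes 120 N, or if a joint passes its speed limit or range.

## Robot

A 7-joint arm with a two-finger parallel gripper is mounted at the origin on a cart in front of the work surface, level with it; the furniture and walls round the work are solid. World frame = base frame: x ahead of the robot, y to its left, z up, the work surface at z = 0. Lengths are in m, angles in rad, forces in N, time in s.
With the tool pointing down it reaches from about 0.425 to 0.875 m from the base axis. Payload 8.4 kg.
Tool frame: the origin (TCP) lies at the very end of the fingers, on their centre line; the grasp point (between the pads) lies grip_depth behind it (grip_depth is the distance from the TCP to the grasp point, in m); z points along the fingers, y is the direction in which the jaws open and shut (so a half turn about z gives the same grasp; the last joint's range is limited). The gripper opens to 87 mm and grips with 3 to 60 N. Pads are 19 mm wide; open, the fingers measure 117 mm over their backs; the gripper's body (75 mm by 190 mm) begins 51 mm behind the grasp point.
Start: joints at [-1.204, 0.333, 0.04, 1.465, -0.013, 1.343, -0.059], TCP at [0.292, 0.581, 0.223] pointing down, gripper open.
Joint ranges: [-2.58, 2.58], [-0.38, 2.09], [-1.3, 1.39], [0.25, 2.4], [-1.5, 4.64], [0.08, 2.09], [-2.65, 2.65]. Speed limits (rad/s): [2.22, 2.22, 2.79, 2.79, 3.14, 3.14, 3.14].

## Interface

Orientations are given as a unit quaternion [x, y, z, w].
In Python, from bench import sense, camera, camera_model, close_job, grip_depth gives the robot as it stands.
- The arm moves only by the shell command python3 -m creep 'ROWS'. ROWS is JSON, a list of rows, each a list of 7 numbers: the shift along the tool's x, y, z in m, then the turn, a rotation vector about the tool's x, y, z in degrees, then the opening, from -1 (shut) to 1 (fully open). A call has 1 to 20 rows; each row shifts and turns the commanded pose from where the row before left it, along the tool's axes as they then stand; what a row does not reach is not made up. A row lasts 1/8 s, in which the tool goes at most 62.5 mm and 10.7 degrees, less where a joint would pass 70% of its speed; a pose out of reach is approached as far as the arm can. A call is refused whole if a number of a shift passes 0.0625 or a number of a turn 10.7, either way. A call with a gripper value outside its range is refused whole. The fingers move at their own pace and stop on an object; the grip force is fixed at half the most. Time passes only in rows, so rows that do not move let the fingers close. It gives the time, the measured TCP pose, the force and the opening at its end, in the units of the state.
- sense(): the state, without advancing time (a new reading comes with each control period).
- camera(name): name is "scene" or "side" or "wrist"; returns the picture (384x512x3 uint8, red, green, blue); there is no depth.
- camera_model(name): a dict with "fx", "fy", "cx", "cy" (pixels), "rvec" (rotation vector, rad) and "tvec" (3), from world to camera coordinates, as OpenCV has them. Camera axes: x right, y down, z forward; pixel columns grow to the right and rows downward; lengths in m; the calibration is good to about 2 mm. The wrist camera is an equidistant fisheye: a pixel r from the principal point sees the ray r / f radians off the axis. A picture is of the moment at which its call begins: read the wrist's pose just before it. camera_model takes no time and is no camera call; for the wrist camera it gives the pose at the moment of the call.
- close_job(): hands the job in, once; it reports no verdict.
The state is a dict: "clock": time; "joints": joint angles; "dq": joint speeds; "tau": joint torques, N m; "position": TCP position; "tcp_rot": TCP orientation; "contact_force": force on the tool from outside, world axes, zero at the start; "torque": the same for the moment, N m; "width": finger opening in m.
Only numpy, scipy, OpenCV 4.12 (cv2) and the standard library are available. Lean on these libraries where they do the work, as an engineer would, in place of code of your own. Each camera call takes 0.05 s, during which the arm holds its last target. There are 200 camera calls.

## Working session

There is one attempt and no reset: what is moved stays moved. The work goes in short steps, Python scripts to look and compute and a shell command to move; the robot and the scene stay as the last step left them, time stands still between calls to the robot, and variables do not carry over. Pictures are saved under pics/ and viewed, about 8 in all and at most 12, crops included, and the job is handed in when it is done.

```bash
mkdir -p pics
cat > h.py <<'E'
import numpy as np, cv2
from scipy.spatial.transform import Rotation as R
from bench import sense,camera,camera_model,grip_depth
def proj(n,P,m=None):
    m=m or camera_model(n); C=R.from_rotvec(m['rvec']).apply(np.atleast_2d(P))+m['tvec']
    if n=='wrist':
        r=np.hypot(C[:,0],C[:,1])+1e-12; th=np.arctan2(r,C[:,2]); u=C[:,:2]/r[:,None]*th[:,None]
    else: u=C[:,:2]/C[:,2:]
    return u*[m['fx'],m['fy']]+[m['cx'],m['cy']]
def onz(n,uv,z,m=None):
    m=m or camera_model(n); a=(np.array(uv,float)-[m['cx'],m['cy']])/[m['fx'],m['fy']]
    if n=='wrist':
        t=np.hypot(*a); d=np.array([*(a/t*np.sin(t)),np.cos(t)])
    else: d=np.array([*a,1])
    Q=R.from_rotvec(m['rvec']); o=-Q.inv().apply(m['tvec']); d=Q.inv().apply(d)
    return o+d*(z-o[2])/d[2]
def snap(n,f,crop=None,s=1):
    m=camera_model(n); im=camera(n)
    np.savez(f'pics/{f}.npz',im=im,**{k:np.array(v) for k,v in m.items()})
    cropf(f,f,crop,s); return m
def cropf(f,g,crop=None,s=1):
    im=np.load(f'pics/{f}.npz')['im']
    if crop: x,y,w,h=crop; im=im[y:y+h,x:x+w]
    cv2.imwrite(f'pics/{g}.png',cv2.resize(im[:,:,::-1],None,fx=s,fy=s,interpolation=cv2.INTER_CUBIC))
def mod(f):
    d=np.load(f'pics/{f}.npz'); return {k:d[k] for k in d.files if k!='im'}
E
python3 - <<'E'
from h import *
print(grip_depth); s=sense(); print({k:np.round(v,3) for k,v in s.items()})
a=snap('scene','a'); b=snap('side','b'); snap('wrist','w')
for n in('scene','side','wrist'):
    m=camera_model(n);Q=R.from_rotvec(m['rvec']);print(n,m['fx'],-Q.inv().apply(m['tvec']),Q.inv().apply([0,0,1]))
i=[cv2.imread(f'pics/{k}.png') for k in 'ab']
cv2.imwrite('pics/ab.png',cv2.resize(np.hstack(i),(800,300)))
E
```

```text
0.0187
{'clock': np.float64(0.0), 'joints': array([-1.204,  0.334,  0.04 ,  1.466, -0.013,  1.343, -0.058]), 'dq': array([ 0.001, -0.001, -0.   , -0.   , -0.001, -0.001,  0.001]), 'tau': array([ 0.0000e+00, -6.5637e+01,  1.3360e+00, -4.0380e+01, -6.0000e-02,
        4.5000e-02,  0.0000e+00]), 'position': array([0.292, 0.58 , 0.222]), 'tcp_rot': array([ 0.231,  0.973, -0.001, -0.   ]), 'contact_force': array([-0.727, -0.426, -0.784]), 'torque': array([ 0.007, -0.002, -0.024]), 'width': np.float64(0.087)}
scene 378.01495822584775 [-0.00906671 -0.58436745  0.56318653] [ 0.71144711  0.43625213 -0.55093292]
side 370.34100400081996 [ 0.12583492 -1.01941348  0.63114183] [ 0.44483564  0.73674799 -0.50923831]
wrist 297.3186396354542 [0.225509   0.6116787  0.38344722] [ 0.23670762 -0.12031307 -0.96410283]
```

View pics/a.png

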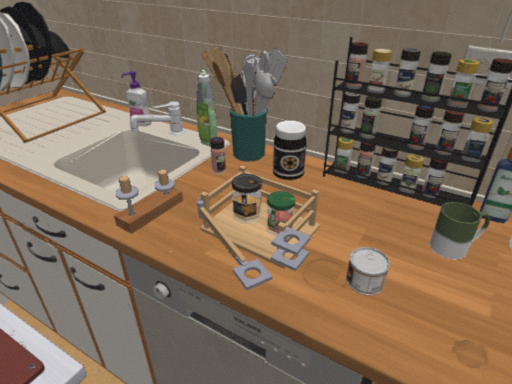

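View pics/b.png

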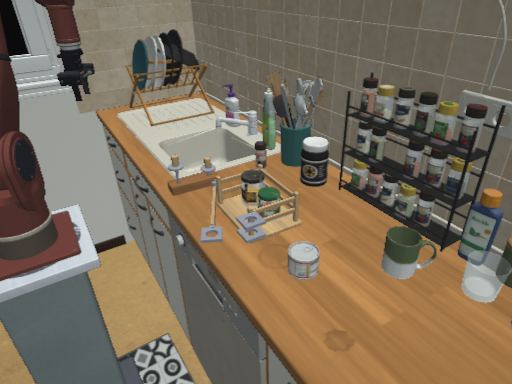

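The scene picture shows the gate eye near (252,273), the upper eye near (291,239), and the pins at (126,190) and (164,180). The left pin stands higher, so it is the long one. The tin is near (368,270) and the spice jar near (218,155). Next I'll enlarge both.

Run:
```python
from h import *
cropf('a','a2',(100,140,220,150),3.6); cropf('b','b2',(160,140,150,110),5)
```

```text
(no output)
```

View pics/a2.png

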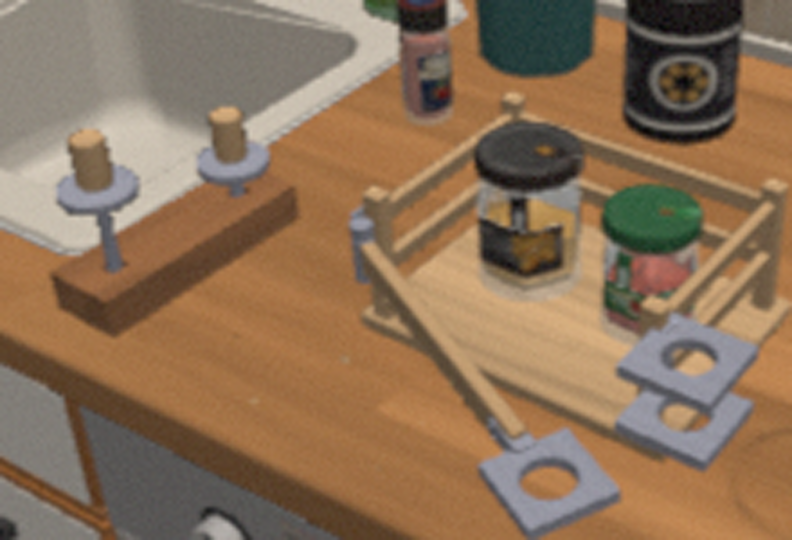

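View pics/b2.png

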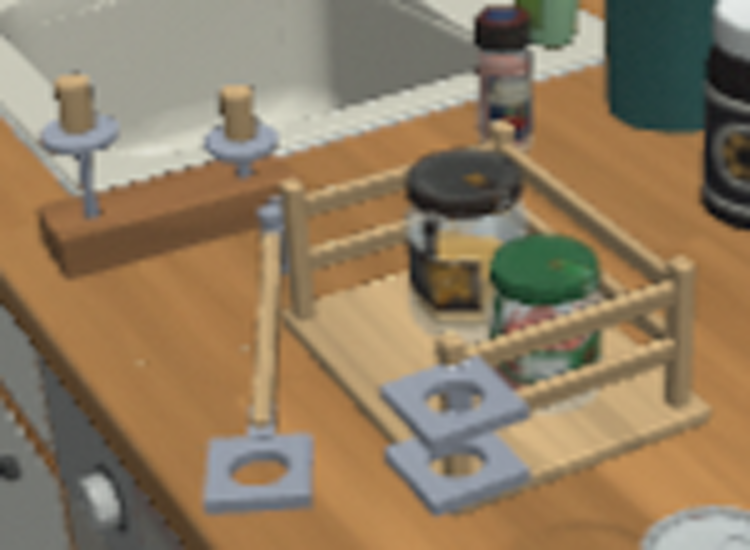

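Run:
```python
from h import *
A=lambda u,v:(u/3.6+100,v/3.6+140)
B=lambda u,v:(u/5+160,v/5+140)
def tri(n,p,q,z):
    a,b=onz('scene',p,z),onz('side',q,z); 
    # least squares xyz
    from scipy.optimize import least_squares
    f=least_squares(lambda X:np.r_[proj('scene',X)[0]-p,proj('side',X)[0]-q],a).x
    print(n,a[:2].round(4),b[:2].round(4),'tri',f.round(4)); return (a+b)/2
u=tri('upper',A(691,358),B(455,399),.093)
g=tri('gate',A(550,479),B(259,466),.073)
l=tri('lgrip',A(86,136),B(72,78),.129)
l=tri('lcol',A(97,186),B(79,131),.093)
s=tri('scol',A(233,158),B(241,141),.058)
hh=tri('hingecyl',A(360,213),B(270,207),.085)
tri('jarbase',A(428,114),B(505,138),0)
# hinge: intersect circles radius .23
d=g-u;d[2]=0;L=np.hypot(*d[:2]);m=(u+g)/2
n=np.array([-d[1],d[0],0])/L;k=np.sqrt(.23**2-L*L/4)
for sg in(1,-1):print('hinge',(m+sg*n*k)[:2])
print('ang',2*np.arcsin(L/.46), 'pins dist',np.hypot(*(l-s)[:2]) if 0 else '')
```

```text
upper [ 0.5015 -0.3478] [ 0.5007 -0.3502] tri [ 0.5027 -0.3473  0.0914]
gate [ 0.4033 -0.3209] [ 0.4038 -0.3208] tri [ 0.4037 -0.3206  0.0726]
lgrip [0.4535 0.0517] [0.4532 0.0493] tri [0.4547 0.0535 0.1276]
lcol [0.4525 0.0505] [0.4513 0.0457] tri [0.454  0.0529 0.0906]
scol [0.5628 0.0445] [0.5593 0.0371] tri [0.5636 0.0457 0.0557]
hingecyl [ 0.5256 -0.1026] [ 0.5159 -0.1034] tri [ 0.5126 -0.1141  0.0945]
jarbase [0.7654 0.0282] [0.7695 0.0359] tri [0.7629 0.0261 0.0035]
hinge [ 0.39011676 -0.55047004]
hinge [ 0.51451921 -0.11941899]
ang 0.4453342249261071 pins dist
```

```bash
python3 -m creep '[[0,0,0,0,0,9.53,-1],[0,0,0,0,0,9.53,-1],[0,0,0,0,0,9.53,-1],[0,0,0,0,0,9.53,-1],[0,0,0,0,0,9.53,-1],[0,0,0,0,0,9.53,-1],[0,0,0,0,0,9.53,-1],[0,0,0,0,0,0,-1]]'
cat >> h.py <<'E'
def to(T,z=None):
    s=sense(); p=np.array(s['position']); q=R.from_quat(s['tcp_rot'])
    d=q.inv().apply(np.array(T)-p); print('pos',p.round(4),'F',np.round(s['contact_force'],1),'w',round(float(s['width']),4),'t',round(float(s['clock']),2),'toolx',q.apply([1,0,0]).round(3),'tooly',q.apply([0,1,0]).round(3),'tool d',d.round(4)); return d
E
python3 -c "
from h import *
to([.46,.2,.22]);to([.40,-.245,.22])
s=sense();print(np.round(s['joints'],2))"
```

```text
clock: 1.15
position: [0.2918, 0.5806, 0.2222]
tcp_rot: [0.727, 0.686, -0.0, 0.0]
contact_force: [0.9, -0.3, 0.1]
width: 0.015
pos [0.2918 0.5806 0.2222] F [ 0.9 -0.3  0.1] w 0.015 t 1.15 toolx [ 0.058  0.998 -0.001] tooly [ 0.998 -0.058 -0.   ] tool d [-0.3702  0.1901  0.0024]
pos [0.2918 0.5806 0.2222] F [ 0.9 -0.3  0.1] w 0.015 t 1.15 toolx [ 0.058  0.998 -0.001] tooly [ 0.998 -0.058 -0.   ] tool d [-0.8179  0.1561  0.0027]
[-1.33  0.33  0.21  1.47 -0.07  1.34 -1.18]
```

```bash
python3 -m creep '[[-0.0411,0.0211,0,0,0,0,-1],[-0.0411,0.0211,0,0,0,0,-1],[-0.0411,0.0211,0,0,0,0,-1],[-0.0411,0.0211,0,0,0,0,-1],[-0.0411,0.0211,0,0,0,0,-1],[-0.0411,0.0211,0,0,0,0,-1],[-0.0411,0.0211,0,0,0,0,-1],[-0.0411,0.0211,0,0,0,0,-1],[-0.0411,0.0211,0,0,0,0,-1],[-0.0407,-0.0031,0,0,0,0,-1],[-0.0407,-0.0031,0,0,0,0,-1],[-0.0407,-0.0031,0,0,0,0,-1],[-0.0407,-0.0031,0,0,0,0,-1],[-0.0407,-0.0031,0,0,0,0,-1],[-0.0407,-0.0031,0,0,0,0,-1],[-0.0407,-0.0031,0,0,0,0,-1],[-0.0407,-0.0031,0,0,0,0,-1],[-0.0407,-0.0031,0,0,0,0,-1],[-0.0407,-0.0031,0,0,0,0,-1],[-0.0407,-0.0031,0,0,0,0,-1]]'
python3 -c "
from h import *
to([.395,-.242,.068])
s=sense();print(np.round(s['joints'],2))
snap('wrist','w2')"
```

```text
clock: 3.65
position: [0.3985, -0.246, 0.2227]
tcp_rot: [0.726, 0.687, 0.0, 0.0]
contact_force: [0.0, -1.0, 0.4]
width: 0.0006
pos [ 0.3985 -0.246   0.2227] F [ 0.  -1.   0.4] w 0.0006 t 3.65 toolx [0.055 0.999 0.   ] tooly [ 0.999 -0.055  0.001] tool d [ 0.0038 -0.0039  0.1547]
[-0.66 -0.18  1.03  1.93  0.16  1.31  0.27]
```

View pics/w2.png

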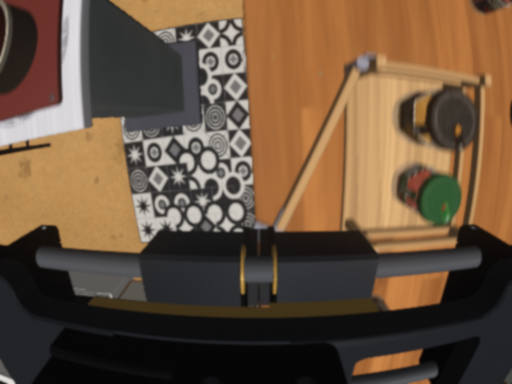

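The wrist picture has the hinge near (363,62) and the bar running down to (283,225), just right of the closed fingers, as expected. I'll check it against the estimates, then descend.

```bash
python3 -c "
from h import *
m=mod('w2')
for p in [(363,62),(345,100),(283,225)]: print(onz('wrist',p,.08,m).round(4))
"
python3 -m creep '[[0.001,-0.001,0.0387,0,0,0,-1],[0.001,-0.001,0.0387,0,0,0,-1],[0.001,-0.001,0.0387,0,0,0,-1],[0.001,-0.001,0.0387,0,0,0,-1],[0,0,0,0,0,0,-1]]'
```

```text
[ 0.5143 -0.117   0.08  ]
[ 0.492  -0.1585  0.08  ]
[ 0.4218 -0.2907  0.08  ]
clock: 4.32
position: [0.3928, -0.2401, 0.0658]
tcp_rot: [0.727, 0.687, -0.003, -0.002]
contact_force: [-0.1, -0.1, 0.9]
width: 0.0005
```

```bash
python3 -m creep '[[-0.0027,0.01,0,0,0,0,-1],[-0.0027,0.01,0,0,0,0,-1],[-0.0027,0.01,0,0,0,0,-1],[-0.0027,0.01,0,0,0,0,-1],[-0.0027,0.01,0,0,0,0,-1],[-0.0027,0.01,0,0,0,0,-1],[-0.0027,0.01,0,0,0,0,-1],[0,0.008,0,0,0,0,-1]]'
python3 -m creep '[[0,0.005,0,0,0,0,-1]]'; python3 -m creep '[[0,0.003,0,0,0,0,-1]]'; python3 -m creep '[[0,0.002,0,0,0,0,-1]]'
python3 -c "
from h import *
snap('scene','c',(200,170,130,130),4)
to([.4858,-.267,.066])"
```

```text
clock: 5.32
position: [0.4725, -0.2643, 0.0677]
tcp_rot: [0.728, 0.686, -0.0, 0.0]
contact_force: [-0.8, -0.2, -0.1]
width: 0.0008
clock: 5.45
position: [0.4774, -0.2644, 0.0677]
tcp_rot: [0.728, 0.686, -0.0, 0.0]
contact_force: [-1.0, -0.8, 0.8]
width: 0.0005
clock: 5.58
position: [0.4801, -0.2644, 0.0677]
tcp_rot: [0.728, 0.686, -0.0, -0.0]
contact_force: [-0.5, -0.2, -0.5]
width: 0.0006
clock: 5.7
position: [0.482, -0.2645, 0.0678]
tcp_rot: [0.728, 0.686, -0.0, -0.0]
contact_force: [0.2, -0.3, -0.6]
width: 0.0007
pos [ 0.4822 -0.2645  0.0678] F [-0.3  0.  -0.2] w 0.0002 t 5.75 toolx [ 0.059  0.998 -0.   ] tooly [ 0.998 -0.059  0.   ] tool d [-0.0023  0.0037  0.0018]
```

View pics/c.png

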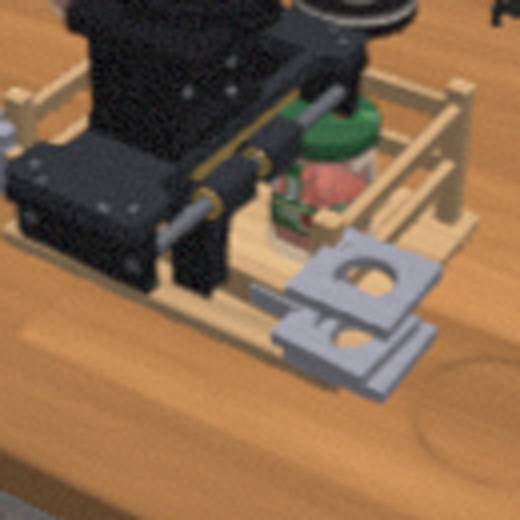

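The gate eye is now between the two fixed eyes, around (345,345) in the crop and still slightly forward. I'll push on in small steps until it meets the stop.

```bash
for i in 1 2 3 4 5 6 7; do python3 -m creep '[[0,0.002,0,0,0,0,-1]]' | grep -E 'pos|force' | tr '\n' ' '; echo; done
```

```text
position: [0.4839, -0.2646, 0.0678] contact_force: [-1.1, -0.7, 0.8] 
position: [0.486, -0.2647, 0.0678] contact_force: [-1.1, -0.4, -0.7] 
position: [0.4881, -0.2649, 0.0678] contact_force: [0.6, 0.6, -0.0] 
position: [0.4901, -0.265, 0.0678] contact_force: [-0.9, -0.1, -0.4] 
position: [0.4921, -0.2652, 0.0678] contact_force: [-1.4, -0.2, 0.8] 
position: [0.4925, -0.2652, 0.0675] contact_force: [-11.4, 1.5, 8.1] 
position: [0.4925, -0.2653, 0.0672] contact_force: [-17.4, 2.3, 13.0]
```

The gate met its stop: 17 N built up while the tool did not move. I'll back off, rise, and go over the long pin with the gripper open.

```bash
python3 -m creep '[[0,-0.01,0,0,0,0,-1],[0,-0.025,0,0,0,0,-1],[0,0,-0.038,0,0,0,-1],[0,0,-0.038,0,0,0,-1],[0,0,-0.038,0,0,0,1],[0,0,-0.038,0,0,0,1],[0.0393,-0.0034,0,0,0,0,1],[0.0393,-0.0034,0,0,0,0,1],[0.0393,-0.0034,0,0,0,0,1],[0.0393,-0.0034,0,0,0,0,1],[0.0393,-0.0034,0,0,0,0,1],[0.0393,-0.0034,0,0,0,0,1],[0.0393,-0.0034,0,0,0,0,1],[0.0393,-0.0034,0,0,0,0,1],[0,0,0,0,0,0,1],[0,0,0,0,0,0,1]]'
python3 -c "
from h import *
to([.4537,.0515,.16])
m=snap('wrist','w3',(130,60,256,230),2.5)
print(proj('wrist',[[.4537,.0515,.129],[.4537,.0515,.093],[.4537,.0515,.03]],m).round(1))
"
```

```text
clock: 8.62
position: [0.4525, 0.0516, 0.2197]
tcp_rot: [0.728, 0.686, 0.0, 0.0]
contact_force: [1.3, -0.8, -0.4]
width: 0.087
pos [0.4525 0.0516 0.2197] F [ 1.3 -0.8 -0.4] w 0.087 t 8.62 toolx [0.06  0.998 0.   ] tooly [ 0.998 -0.06   0.   ] tool d [-0.      0.0012  0.0597]
[[261.2 199.7]
 [260.9 189.9]
 [260.4 177.5]]
```

View pics/w3.png

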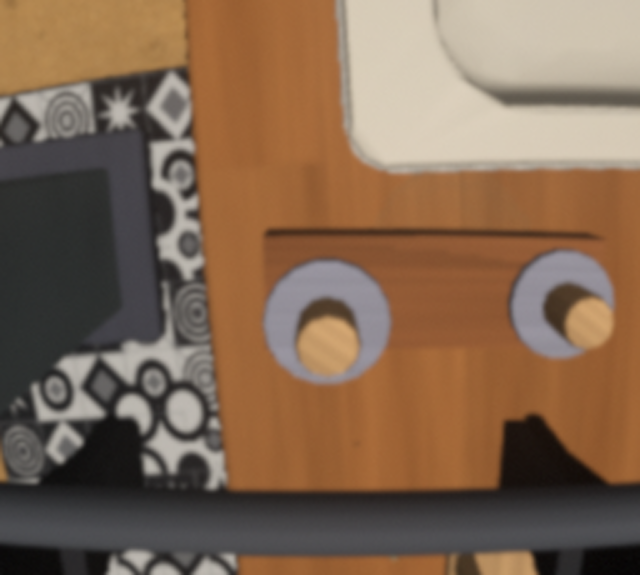

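The long pin's grip top is at (261,198) and its collar at (261,188), about 1 mm from my estimate. The short pin is well clear of the fingers. Descending to grasp.

```bash
python3 -m creep '[[0.001,0.0011,0.04,0,0,0,1],[0,0,0.04,0,0,0,1],[0,0,0.03,0,0,0,1],[0,0,0.012,0,0,0,1],[0,0,0,0,0,0,1],[0,0,0,0,0,0,-1],[0,0,0,0,0,0,-1],[0,0,0,0,0,0,-1],[0,0,0,0,0,0,-1],[0,0,0,0,0,0,-1]]'
python3 -m creep '[[0,0,-0.01,0,0,0,-1],[0,0,-0.02,0,0,0,-1],[0,0,-0.04,0,0,0,-1],[0,0,-0.04,0,0,0,-1],[0,0,0,0,0,0,-1]]'
python3 -c "
from h import *
to([.5005,-.349,.21])
m=snap('wrist','w4',(130,60,256,230),2.5); snap('scene','c2')
"
```

```text
clock: 9.93
position: [0.4537, 0.0532, 0.0978]
tcp_rot: [0.728, 0.686, 0.0, -0.0]
contact_force: [-0.7, -0.8, -1.1]
width: 0.0449
clock: 10.55
position: [0.4554, 0.0534, 0.211]
tcp_rot: [0.728, 0.686, 0.003, 0.001]
contact_force: [1.2, -0.2, -0.6]
width: 0.0019
pos [0.4554 0.0534 0.211 ] F [ 1.2 -0.2 -0.6] w 0.0019 t 10.55 toolx [0.06  0.998 0.003] tooly [ 0.998 -0.06   0.005] tool d [-0.399  0.069  0.   ]
```

View pics/c2.png

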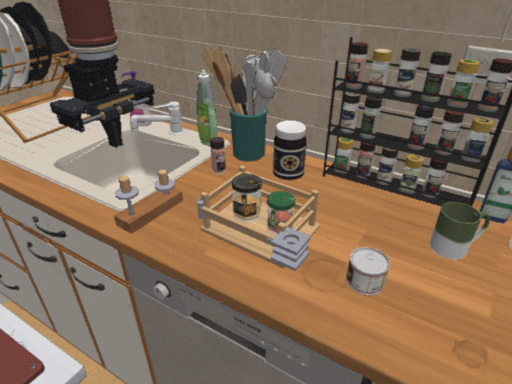

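The fingers close slowly, so I lifted before they had gripped. The pin still stands in the rest at (126,190), and the gate is shut. I'll reopen and repeat, waiting longer this time.

```bash
python3 -m creep '[[0,-0.001,0,0,0,0,1],[0,0,0,0,0,0,1],[0,0,0,0,0,0,1],[0,0,0,0,0,0,1],[0,0,0,0,0,0,1],[0,0,0,0,0,0,1],[0,0,0,0,0,0,1],[0,0,0,0,0,0,1],[0,0,0,0,0,0,1],[0,0,0,0,0,0,1]]'
python3 -c "
from h import *
to([.4537,.0528,.0975])
m=snap('wrist','w5',(130,60,256,230),2.5)
print(((proj('wrist',[[.4537,.0525,.129],[.4537,.0525,.093]],m)-[130,60])*2.5).round(1))
"
```

```text
clock: 11.9
position: [0.4526, 0.0532, 0.2077]
tcp_rot: [0.728, 0.686, -0.0, 0.0]
contact_force: [0.6, -0.1, 0.6]
width: 0.0856
pos [0.4526 0.0532 0.2077] F [ 0.6 -0.1  0.6] w 0.0856 t 11.9 toolx [ 0.059  0.998 -0.   ] tooly [ 0.998 -0.059 -0.   ] tool d [-0.0003  0.0011  0.1102]
[[328.3 360.6]
 [327.4 333.8]]
```

View pics/w5.png

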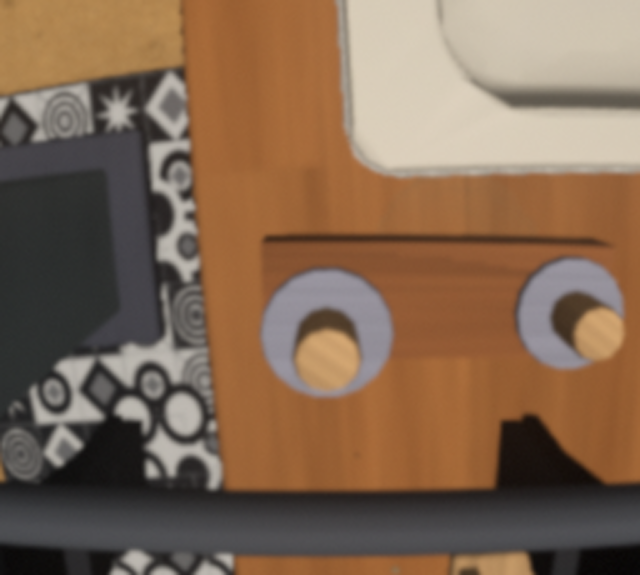

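The pin is undisturbed, with its grip top at (328,360) against a prediction of (328,361).

```bash
python3 -m creep '[[0,0.001,0.04,0,0,0,1],[0,0,0.04,0,0,0,1],[0,0,0.03,0,0,0,1],[0,0,0,0,0,0,1],[0,0,0,0,0,0,-1],[0,0,0,0,0,0,-1],[0,0,0,0,0,0,-1],[0,0,0,0,0,0,-1],[0,0,0,0,0,0,-1],[0,0,0,0,0,0,-1],[0,0,0,0,0,0,-1],[0,0,0,0,0,0,-1],[0,0,0,0,0,0,-1],[0,0,0,0,0,0,-1],[0,0,0,0,0,0,-1]]'
```

```text
clock: 13.82
position: [0.4536, 0.0531, 0.0977]
tcp_rot: [0.728, 0.686, -0.0, 0.0]
contact_force: [-0.0, 0.3, 0.2]
width: 0.0234
```

The pin is gripped at 23.4 mm, as expected for the 24 mm grip. Lift it and carry it above the eyes.

```bash
python3 -m creep '[[0,0,-0.01,0,0,0,-1],[0,0,-0.02,0,0,0,-1],[0,0,-0.03,0,0,0,-1],[0,0,-0.03,0,0,0,-1],[0,0,-0.04,0,0,0,-1],[0,0,0,0,0,0,-1]]'
python3 -c "
from h import *
to([.5005,-.349,.2277])"
```

```text
clock: 14.58
position: [0.4552, 0.0533, 0.2308]
tcp_rot: [0.728, 0.686, 0.003, 0.0]
contact_force: [0.3, 1.1, -1.3]
width: 0.0229
pos [0.4552 0.0533 0.2308] F [ 0.3  1.1 -1.3] w 0.0229 t 14.57 toolx [0.06  0.998 0.003] tooly [ 0.998 -0.06   0.004] tool d [-0.3989  0.0692  0.0022]
```

```bash
python3 -m creep '[[-0.02,0.0032,0,0,0,0,-1],[-0.0363,0.0063,0,0,0,0,-1],[-0.0363,0.0063,0,0,0,0,-1],[-0.0363,0.0063,0,0,0,0,-1],[-0.0363,0.0063,0,0,0,0,-1],[-0.0363,0.0063,0,0,0,0,-1],[-0.0363,0.0063,0,0,0,0,-1],[-0.0363,0.0063,0,0,0,0,-1],[-0.0363,0.0063,0,0,0,0,-1],[-0.0363,0.0063,0,0,0,0,-1],[-0.0363,0.0063,0,0,0,0,-1],[-0.0165,0.0032,0,0,0,0,-1],[0,0,0,0,0,0,-1],[0,0,0,0,0,0,-1]]'
python3 -c "
from h import *
d=to([.5005,-.349,.2277])
p=sense()['position']; f=p-[0,0,.0877]
snap('scene','c3'); snap('side','b3')
cropf('c3','t1',(250,170,80,120),4.9); cropf('b3','t2',(205,160,80,120),4.9)
cv2.imwrite('pics/t.png',np.hstack([cv2.imread('pics/t1.png'),cv2.imread('pics/t2.png')]))
for n,o in(('scene',(250,170)),('side',(205,160))):
  print(n,((proj(n,[f,f+[0,0,.075],[.5005,-.349,.093],[.5005,-.349,.073],[.5005,-.349,.053]])-o)*4.9).round(0))
"
```

```text
clock: 16.32
position: [0.4985, -0.3496, 0.2273]
tcp_rot: [0.728, 0.686, -0.0, -0.0]
contact_force: [-1.1, 0.1, -1.6]
width: 0.023
pos [ 0.4985 -0.3496  0.2273] F [-1.1  0.1 -1.6] w 0.023 t 16.32 toolx [0.06  0.998 0.   ] tooly [ 0.998 -0.06  -0.001] tool d [ 0.0007  0.0019 -0.0004]
scene [[213. 251.]
 [224.  82.]
 [207. 343.]
 [204. 382.]
 [202. 419.]]
side [[218. 217.]
 [212.  86.]
 [224. 292.]
 [225. 324.]
 [227. 354.]]
```

View pics/t.png

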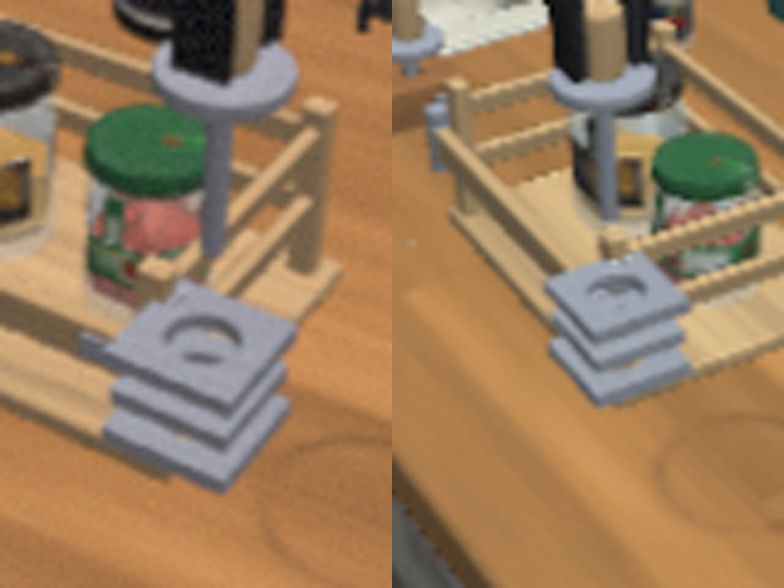

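```bash
python3 -c "
from h import *
from scipy.optimize import least_squares
F=np.array(mod('c3')['tvec'])*0
p=np.array([.4985,-.3496,.2273-.0877])
obs={'scene':((214,253),(203,338),(250,170)),'side':((216,220),(225,287),(205,160))}
def off(n): return np.array(obs[n][0])/4.9+obs[n][2]-proj(n,p)[0]
for n in obs: print(n,onz(n,np.array(obs[n][1])/4.9+obs[n][2]-off(n),.093).round(4))
r=least_squares(lambda x:np.concatenate([proj(n,[x[0],x[1],.093])[0]+off(n)-np.array(obs[n][1])/4.9-obs[n][2] for n in obs]),[.5,-.35]);print(r.x.round(4))
"
```

```text
scene [ 0.503  -0.3453  0.093 ]
side [ 0.5051 -0.3441  0.093 ]
[ 0.504 -0.345]
```

Relative to the pin, the eye comes out at about (0.504,-0.345); the absolute estimate was (0.501,-0.349). I'll aim between them, since the clearance is ±10 mm. The gate eye looks aligned. Lower while watching the force.

```bash
python3 -m creep '[[0.0026,0.004,0.015,0,0,0,-1],[0,0,0.02,0,0,0,-1],[0,0,0,0,0,0,-1]]' | grep -E 'pos|force'
for i in 1 2 3 4 5; do python3 -m creep '[[0,0,0.015,0,0,0,-1]]' | grep -E 'pos|force'|tr '\n' ' ';echo; done
python3 -c "
from h import *
to([.5025,-.347,.1057])"
```

```text
position: [0.5026, -0.3462, 0.1904]
contact_force: [0.5, -0.5, -1.3]
position: [0.5037, -0.348, 0.178] contact_force: [-0.3, -0.4, -1.0] 
position: [0.5034, -0.3475, 0.1619] contact_force: [0.3, -0.9, -1.4] 
position: [0.5032, -0.3474, 0.1466] contact_force: [-0.1, 0.6, -1.1] 
position: [0.5033, -0.3474, 0.1316] contact_force: [1.2, -0.3, -1.0] 
position: [0.5033, -0.3475, 0.1167] contact_force: [-0.7, 0.0, -0.3] 
pos [ 0.5033 -0.3475  0.1167] F [-0.7  0.  -0.3] w 0.0231 t 17.43 toolx [ 0.059  0.998 -0.   ] tooly [ 0.998 -0.059 -0.   ] tool d [ 0.0004 -0.0008  0.011 ]
```

Foot at about 29 mm with no contact, so it is through all three eyes. I'll ease down until the collar touches.

```bash
for d in 0.006 0.003 0.001 0.001 0.001; do :; done
python3 -m creep '[[0,0,0.006,0,0,0,-1]]' | grep -E 'pos|force'|tr '\n' ' '
python3 -m creep '[[0,0,0.003,0,0,0,-1],[0,0,0.001,0,0,0,-1]]' | grep -E 'pos|force'|tr '\n' ' '
python3 -m creep '[[0,0,0.001,0,0,0,-1]]' | grep -E 'pos|force'|tr '\n' ' '
python3 -c "
from h import *
snap('scene','c4'); snap('side','b4')
cropf('c4','t1',(250,170,80,120),4.9); cropf('b4','t2',(205,160,80,120),4.9)
cv2.imwrite('pics/u.png',np.hstack([cv2.imread('pics/t1.png'),cv2.imread('pics/t2.png')]))"
```

```text
position: [0.503, -0.3472, 0.1106] contact_force: [0.3, -0.3, -1.3] position: [0.5035, -0.3476, 0.108] contact_force: [0.4, 0.2, -1.1] position: [0.5036, -0.3476, 0.1071] contact_force: [0.1, 0.7, -1.1]
```

View pics/u.png

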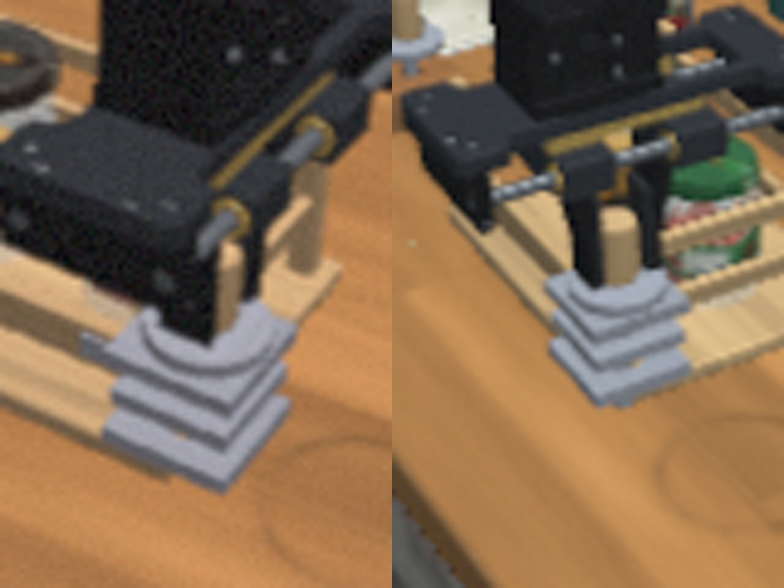

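The collar sits just above the upper eye, covering the hole (crop (215,335) scene, (620,290) side). Lower another 1 mm, release, rise.

```bash
python3 -m creep '[[0,0,0.001,0,0,0,-1]]' | grep -E 'pos|force'|tr '\n' ' '
python3 -m creep '[[0,0,0,0,0,0,1],[0,0,0,0,0,0,1],[0,0,0,0,0,0,1],[0,0,0,0,0,0,1],[0,0,0,0,0,0,1],[0,0,0,0,0,0,1],[0,0,0,0,0,0,1],[0,0,0,0,0,0,1],[0,0,0,0,0,0,1],[0,0,-0.02,0,0,0,1],[0,0,-0.04,0,0,0,1],[0,0,-0.04,0,0,0,1],[0,0,-0.04,0,0,0,1],[0,0,0,0,0,0,1],[0,0,0,0,0,0,1]]'
python3 -c "
from h import *
snap('scene','c5',(90,120,320,190),2.5)"
```

```text
position: [0.5035, -0.3476, 0.106] contact_force: [0.3, 0.8, 3.5] clock: 20.02
position: [0.5033, -0.3474, 0.2461]
tcp_rot: [0.728, 0.686, 0.0, 0.0]
contact_force: [0.4, 0.8, -1.0]
width: 0.0869
```

View pics/c5.png

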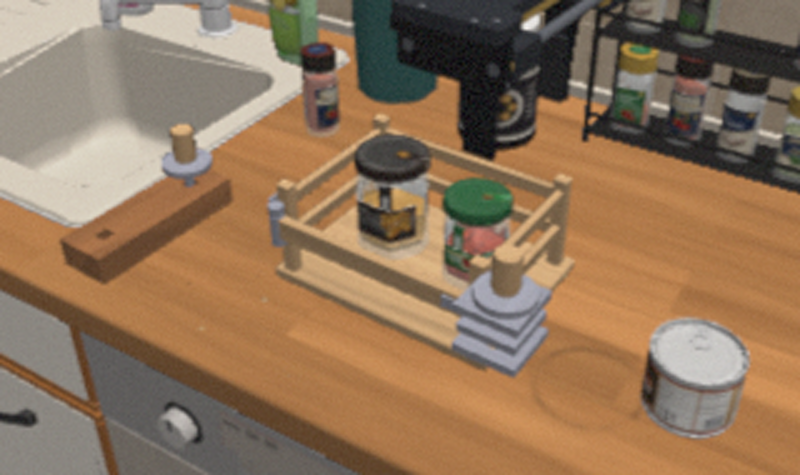

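The pin stands upright with its collar on the upper eye at (507,290). The short pin is still in the rest, and the tin and spice jar are where they were. The robot is clear of everything.

```bash
python3 -c "
from bench import close_job; print(close_job())"
```

```text
the job is handed in; nothing more can be done
None
```

The job is done and handed in at about 20 s of the 54 s allowed. The gate is shut, and the long pin stands in all three eyes with its collar on the top one.

- **Gate:** I pushed it with closed fingers until it met its stop. The push force rose to about 17 N sideways (22 N in all) with no further movement.
- **Pin:** The shank went down through all three eyes without touching. I felt contact, a change of about 4.5 N, at the height where the collar should seat, and released it there.
- **Last picture:** The pin is upright with its collar on the upper eye. The short pin is still in the rest, the tin and spice jar look unmoved, and the open gripper is well clear above.

Two things did not go cleanly:
- **First grasp:** The fingers close slowly and I lifted before they had gripped. The pin stayed undisturbed in the rest, and the second try held it.
- **Eye position:** Two estimates of the upper eye's position differed by about 4 mm. I aimed between them, which was well within the ±10 mm clearance of the holes.

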